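# Demagnetise the finished pin

### The job

Only one of the three steel pins on the rubber mat is finished to size, the one that slides into the bore of the demagnetiser's coil; the two thicker rough blanks stay standing on the mat. Stand the finished pin in the bore, fully down on its floor, and let go of it; then turn the spring-return dial clockwise past its first two clicks to the third (three dots) and finish while holding it there against its spring: the field is on only while the dial is held, and I will draw the pin out through it. Leave the tweezers, the dial indicator and the computer mouse where they lie.

Things in the scene. Friction and masses are not known exactly. Their poses are not given: they have to be found in the camera images.
- demagnetiser: bench demagnetiser, fixed: grey base 130 x 224 mm, 34 mm high; on its left half (+y of its frame) a round black coil pot, 90 mm across, 85 mm high, with a vertical bore in a brass bush; on its right half (-y) a grey control box, 71 mm high, with the dial on top. Origin: centre of its underside; x points to its back, y to its left, z up. Its yaw varies by up to 0.2 rad.
- coil_mouth (a point): centre of the bore's mouth, 85 mm above the table. The bore is 27 mm in diameter, 50 mm deep, closed at the bottom, and has a 4 mm wide 45 degree lead-in at the mouth (35 mm across at the top).
- coil_floor (a point): centre of the bore's floor, 35 mm above the table.
- dial (a joint): dial angle, rad: 0 at rest, growing clockwise seen from above. A sprung roller on its scalloped wheel clicks at 0.39 (one dot), 0.79 (two dots) and 1.18 (three dots); stop at 1.23. Let go, it springs back to 0 from every step: 0.07 N m at rest, 0.17 N m at the third step, up to 0.22 N m over the crests.
- dial_grip (a point): on the dial's vertical axis, 107 mm above the table, where to pinch the black bar knob: bar 52 mm long, 14 mm wide, 86 to 116 mm above the table, on a disc of 46 mm diameter. Turns with the dial: x along the bar to its pointer end, y across it, z up. At rest x is 0.59 rad left of the demagnetiser's x axis, at the third step 0.59 rad right of it.
- bench_mat: black rubber mat, 115 x 200 mm, 3 mm thick, fixed to the table; origin: centre of its underside.
- finished_pin: finished steel pin, 24 mm in diameter, 85 mm long, 2 mm chamfers at both ends, 0.3 kg, standing on the mat. Origin: centre of its underside, z up along its axis. In the bore its top stands 35 mm above the mouth, so take it at least 71 mm above its underside to keep the fingertips off the coil.
- blank_1: rough steel blank, 30 mm in diameter, 85 mm long, 0.42 kg, too thick for the bore, standing on the mat; origin: centre of its underside.
- blank_2: rough steel blank like the other, 30 mm in diameter, 85 mm long, standing on the mat; origin: centre of its underside. The three pins stand about 90 mm apart, in any order.
- tweezers: steel tweezers, 122 mm long, 9 mm high, lying on the table between the mat and the demagnetiser.
- dial_indicator: dial indicator with a 56 mm bezel, 102 mm long, lying to the left of the work.
- mouse: black computer mouse, 108 x 60 mm, lying to the right of the work.

How it is judged:
By the outcome, as a careful person would: the job done as asked, in the order asked, and still so for the second after the job is handed in, while the arm keeps its last pose, push and grip.
It also fails if it takes over 58 s, if anything falls off the work surface, if the arm or the gripper's body presses on something with over 40 N, if the wrist force passes 120 N, or if a joint passes its speed limit or range.

### The arm

A 6-joint arm with a two-finger parallel gripper is mounted at the origin on a cart in front of the work surface, level with it; the furniture and walls round the work are solid. World frame = base frame: x ahead of the robot, y to its left, z up, the work surface at z = 0. Lengths are in mm, angles in degrees, forces in N, time in s.
With the tool pointing down it reaches from about 350 to 850 mm from the base axis. Payload 8.1 kg.
Tool frame: the origin (TCP) lies on the centre line of the jaws, within the pads' length; the fingertips stand 19 mm ahead of it and the grasp point (between the pads) is the TCP; z points along the fingers, y is the line along which they close (so a half turn about z gives the same grasp; the last joint's range is limited). The gripper opens to 85 mm and grips with 20 to 120 N. Pads are 22 mm wide; open, the fingers measure 114 mm over their backs; the gripper's body (76 mm by 85 mm) begins 54 mm behind the grasp point. The pads swing forward as they close: fully open they stand 13 mm farther back than shut.
Start: joints at [69.19, 7.471, 85.268, -0, 87.261, -4.893], TCP at [164.522, 577.008, 250.292] pointing down, gripper open.
Joint ranges: [-169.43, 169.43], [-51.17, 129.36], [1.28, 143.12], [-76.62, 256.62], [0, 156.53], [-152.29, 152.29]. Speed limits (degrees/s): [136.94, 136.94, 159.86, 180, 180, 180].

### API

Orientations are given as [roll, pitch, yaw] about the fixed x, y, z axes, in that order (R = Rz(yaw) Ry(pitch) Rx(roll)).
In Python, from bench import r gives the robot as it stands. The module is installed in compiled form; this text tells all that it offers.
- The arm moves only by the tool servo_tool, never from a script. Its arguments are lists of equal length, an entry for each row: "fingers": the finger opening in m, from 0 to 0.0854; "linear": the shift along the tool's x, y, z in m, a list of three; "rotation": the turn, a rotation vector about the tool's x, y, z in degrees, a list of three. A call has 1 to 10 rows; each row is the pose to reach, as a shift and turn from the pose commanded when the call began, along the tool's axes at that moment; what a row does not reach only later rows make up. A row lasts 1/10 s, in which the tool goes at most 50 mm and 8.59 degrees, less where a joint would pass 70% of its speed; a pose out of reach is approached as far as the arm can. A call with a gripper value outside its range is refused whole. The fingers move at their own pace and stop on an object; "force" is the grip in N (left out, the last holds). Time passes only in rows, so rows that repeat a pose let the fingers close. It gives the time, the measured TCP pose, the force, the opening and the grip force at its end, in the units of the state.
- r.sense(): the state, without advancing time (a new reading comes with each control period).
- r.snapshot(name): name is "side" or "top"; returns a dict with "frame" (480x640x3 uint8, red, green, blue), "fx", "fy", "cx", "cy" (pixels), "k1" (the pictures are not rectified: a ray, as slopes to the right and down, at radius r is drawn at 1 + k1 r^2 times it, then the intrinsics apply), "camera_from_world" (4x4, takes a point from world to camera coordinates). Camera axes: x right, y up, looking along -z (the intrinsics and any distortion apply to the point x, -y, -z); pixel columns grow to the right and rows downward; lengths in mm; the calibration is good to about 2 mm. A picture is of the moment at which its call begins. There is no depth.
- r.hand_in(): hands the job in; it is judged then, once.
The state is a dict: "time": time; "joint_pos": joint angles; "qd": joint speeds; "joint_efforts": joint torques, N m; "tool_pos": TCP position; "tcp_rot": TCP orientation; "ft_force": force on the tool from outside, world axes, zero at the start; "wrist_torque": the same for the moment, N m; "finger_gap": finger opening in mm; "grip_force": force on a finger pad.
Only numpy, scipy, OpenCV 4.12 (cv2) and the standard library are available. Lean on these libraries where they do the work, as an engineer would, in place of code of your own. Each camera call takes 0.05 s, during which the arm holds its last target. There are 200 camera calls.

## Working session

There is one attempt and no reset: what is moved stays moved. The work goes in short steps, Python scripts to look and compute and a tool call to move; the robot and the scene stay as the last step left them, time stands still between calls to the robot, and variables do not carry over. Pictures are saved under pics/ and viewed, at most 10 in all, crops included, and the job is handed in when it is done.

Besides the shell and the picture viewer there is one more tool, called after "Emit:" by a JSON object that holds its "op" and its "data", one argument or row to a line. servo_tool: Moves the arm, as the interface text tells. Its arguments: {"type":"object","properties":{"fingers":{"type":"array","items":{"type":"number"}},"linear":{"type":"array","items":{"type":"array","items":{"type":"number"}}},"rotation":{"type":"array","items":{"type":"array","items":{"type":"number"}}},"force":{"type":"number"}},"required":["fingers","linear","rotation"]}

```bash
mkdir -p pics; cat > h.py <<'E'
import numpy as np, cv2
from bench import r
def snap(n):
    s=r.snapshot(n); return s
def ray(s,u,v):
    x=(u-s["cx"])/s["fx"]; y=(v-s["cy"])/s["fy"]; rd=np.hypot(x,y); q=rd
    for _ in range(30): q=rd/(1+s["k1"]*q*q)
    k=q/rd if rd else 1
    T=np.array(s["camera_from_world"]); R=T[:3,:3]; c=-R.T@T[:3,3]
    d=R.T@np.array([x*k,-y*k,-1]); return c,d
def plane(s,u,v,z):
    c,d=ray(s,u,v); return c+d*(z-c[2])/d[2]
def proj(s,p):
    T=np.array(s["camera_from_world"]); q=T[:3,:3]@np.array(p,float)+T[:3,3]
    x,y=q[0]/-q[2],-q[1]/-q[2]; f=1+s["k1"]*(x*x+y*y)
    return s["fx"]*x*f+s["cx"],s["fy"]*y*f+s["cy"]
E
python3 - <<'E'
from h import *
for n in("top","side"):
    s=snap(n); cv2.imwrite(f"pics/{n}0.png",s["frame"][...,::-1]); c,_=ray(s,320,240); print(n,c.round(),s["fx"],s["k1"])
print(r.sense())
E
```

```text
top [ 270.  164. 1162.] 502.32922162210565 -0.06576434456388709
side [ 478. 1007.  618.] 485.1385429176351 -0.017651615153935797
{'time': 0.1, 'joint_pos': array([ 6.91914119e+01,  7.51192018e+00,  8.53236300e+01,  1.16786252e-05,
        8.72622898e+01, -4.89364899e+00]), 'qd': array([-0.0685268 , -0.1471644 , -0.19509034,  0.08491334, -0.07717339,
        0.03745293]), 'joint_efforts': array([ 2.31000030e-05, -5.70952177e+01, -5.01939583e+01, -3.24241482e-04,
        8.16055457e-03, -5.25732708e-05]), 'tool_pos': array([164.34215413, 576.56374409, 249.33177831]), 'tcp_rot': array([-1.79902518e+02, -8.35800366e-03,  1.64085053e+02]), 'ft_force': array([ 0.46192533, -0.25872936,  0.50317038]), 'wrist_torque': array([-0.01013187,  0.02386498, -0.0059089 ]), 'grip_force': 0.0, 'finger_gap': 85.11158784256678}
```

View pics/top0.png

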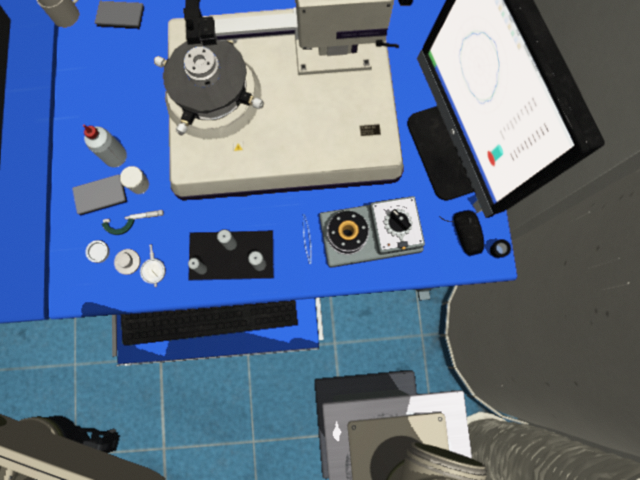

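View pics/side0.png

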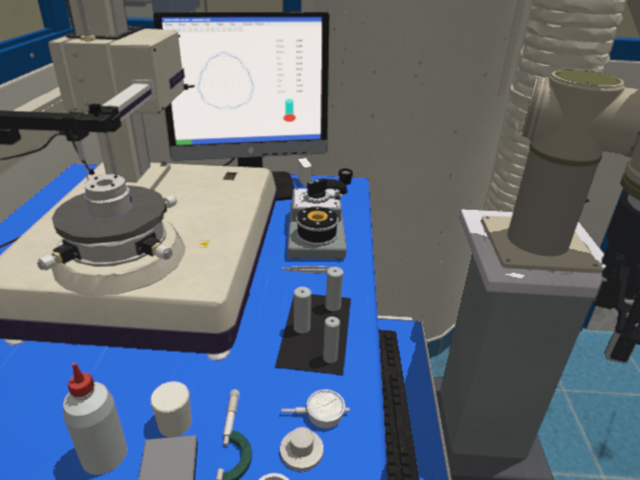

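```bash
python3 - <<'E'
from h import *
t=cv2.imread("pics/top0.png")[190:285,175:440]; s=cv2.imread("pics/side0.png")[170:375,260:365]
t=cv2.resize(t,None,fx=3,fy=3,interpolation=cv2.INTER_CUBIC); 
a=cv2.resize(s[:100],None,fx=3,fy=3,interpolation=cv2.INTER_CUBIC); b=cv2.resize(s[85:],None,fx=2.5,fy=2.5,interpolation=cv2.INTER_CUBIC)
im=np.zeros((600,800,3),np.uint8); im[:t.shape[0],:t.shape[1]]=t; im[290:290+a.shape[0],:a.shape[1]]=a; im[290:290+b.shape[0],400:400+b.shape[1]]=b
cv2.imwrite("pics/z.png",im)
E
```

```text
(no output)
```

View pics/z.png

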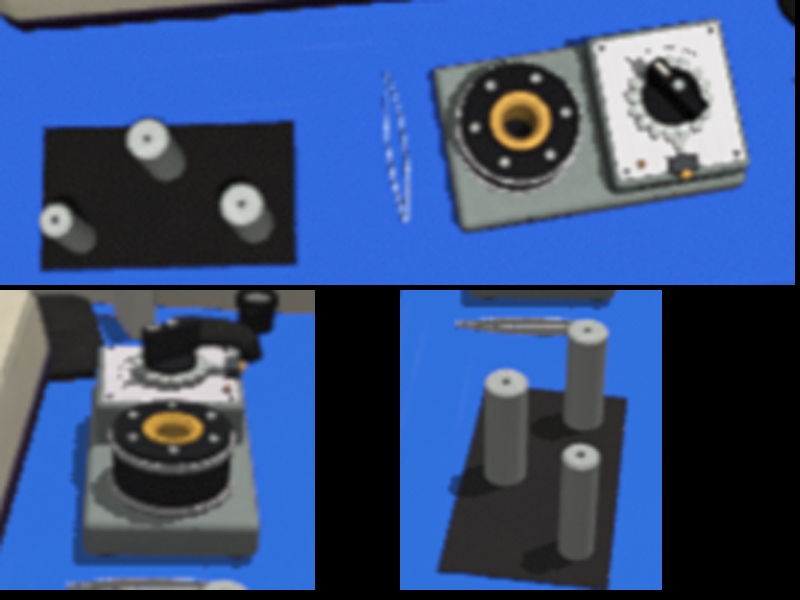

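The enlarged crops show the thinner pin at top px ≈ (194,263), the brass bush at (348,230) and the dial at (399,221); in the side view the pin is the nearest, at (332,323). I'll measure these now.

```bash
cat > m.py <<'E'
from h import *
def blobs(mask,off=(0,0),amin=8):
    n,l,st,c=cv2.connectedComponentsWithStats(mask.astype(np.uint8),connectivity=8)
    return [(c[i]+off,st[i,4],st[i,2:4]) for i in range(1,n) if st[i,4]>=amin]
def tri(rs):
    A=0;b=0
    for c,d in rs:
        d=d/np.linalg.norm(d);M=np.eye(3)-np.outer(d,d);A=A+M;b=b+M@c
    return np.linalg.solve(A,b)
E
python3 - <<'E'
from m import *
t,s=snap("top"),snap("side")
print("pins top")
def g(f,x0,x1,y0,y1): return f[y0:y1,x0:x1].astype(int)
f=t["frame"];a=g(f,185,275,225,280)
for c,n,w in blobs((a.min(2)>150),(185,225)): print(c.round(1),n,w,plane(t,*c,88).round(1))
f=s["frame"];a=g(f,285,350,255,370)
for c,n,w in blobs((a.min(2)>140),(285,255)): print("side",c.round(1),n,w,plane(s,*c,88).round(1))
for q,b in((t,(320,375,205,260)),(s,(295,345,200,235))):
    a=g(q["frame"],*b); m=(a[...,0]-a[...,2]>50)&(a[...,0]>110)
    for c,n,w in blobs(m,(b[0],b[2])):
        k=cv2.findContours(m.astype(np.uint8),cv2.RETR_EXTERNAL,cv2.CHAIN_APPROX_NONE)[0]
        k=max(k,key=len); e=cv2.fitEllipse(k); 
        u=np.add(e[0],(b[0],b[2])); print("brass",c.round(1),n,w,"ell",u,e[1],plane(q,*u,85).round(1))
# white plate corners of control box top (z 71)
a=g(t["frame"],360,440,185,265); m=(a.min(2)>170).astype(np.uint8)
k=cv2.findContours(m,cv2.RETR_EXTERNAL,cv2.CHAIN_APPROX_NONE)[0];k=max(k,key=len)
rr=cv2.minAreaRect(k);bx=cv2.boxPoints(rr)+(360,185)
P=np.array([plane(t,*p,71) for p in bx]);print("plate",P.round(1),P.mean(0).round(1))
# mat & knob dark
a=g(t["frame"],375,425,195,250); m=(a.max(2)<70)
for c,n,w in blobs(m,(375,195)): print("dark",c,n,w,plane(t,*c,105).round(1))
E
```

```text
pins top
[223.9 236.1] 121 [13 13] [530.3 341.4  88. ]
[255.2 257.9] 121 [13 13] [475.9 275.7  88. ]
[193.  263.1] 64 [ 9 10] [475.9 411.6  88. ]
side [334.7 271.1] 107 [15  9] [475.2 278.8  88. ]
side [320.5 269. ] 8 [8 1] [501.8 274.8  88. ]
side [302.3 291.6] 122 [16 10] [529.5 344.5  88. ]
side [332.  321.1] 91 [13 10] [475.4 415.2  88. ]
brass [348.1 229.3] 231 [21 20] ell [348.04204941 229.66103935] (18.922134399414062, 19.933645248413086) [522.2  68.   85. ]
brass [317.3 215.4] 142 [21 10] ell [317.25461769 215.51698399] (9.479349136352539, 19.72257423400879) [520.3  69.7  85. ]
plate [[580.1   5.8  71. ]
 [590.8 -90.3  71. ]
 [482.  -96.4  71. ]
 [472.1  -2.1  71. ]] [531.2 -45.8  71. ]
dark [398.40625    221.80208333] 288 [22 20] [525.7 -41.3 105. ]
dark [376.19512195 241.14634146] 41 [ 4 20] [487.   11.7 105. ]
```

Emit:
{"op": "servo_tool", "data": {
  "fingers": [0.07,0.07,0.07,0.07,0.07,0.07,0.07,0.07,0.07,0.07],
  "linear": [
    [-0.344,-0.072,0.07],
    [-0.344,-0.072,0.07],
    [-0.344,-0.072,0.07],
    [-0.344,-0.072,0.07],
    [-0.344,-0.072,0.07],
    [-0.344,-0.072,0.07],
    [-0.344,-0.072,0.07],
    [-0.344,-0.072,0.07],
    [-0.344,-0.072,0.07],
    [-0.344,-0.072,0.07]
  ],
  "rotation": [
    [0,0,-16],
    [0,0,-16],
    [0,0,-16],
    [0,0,-16],
    [0,0,-16],
    [0,0,-16],
    [0,0,-16],
    [0,0,-16],
    [0,0,-16],
    [0,0,-16]
  ]
}}

```text
time: 1.2
tool_pos: [474.8, 413.9, 180.3]
tcp_rot: [180.0, -0.0, -179.9]
ft_force: [0.4, -0.4, 0.4]
finger_gap: 69.6
grip_force: 0.0
```

```bash
python3 - <<'E'
from m import *
o=r.sense();print(o["time"],o["tool_pos"],o["tcp_rot"],o["joint_pos"],o["ft_force"])
t,s=snap("top"),snap("side")
# white plate edges, left/right edges of base: grey mask
a=t["frame"][190:285,310:440].astype(int)
m=((a[...,2]-a[...,0])<60).astype(np.uint8)
k=max(cv2.findContours(m,cv2.RETR_EXTERNAL,cv2.CHAIN_APPROX_NONE)[0],key=len)
h=cv2.approxPolyDP(k,4,True)[:,0]+(310,190)
for p in h: print(p,plane(t,*p,34).round(),plane(t,*p,71).round())
S=s["frame"]; b=S[230:480]; 
cv2.imwrite("pics/a.png",np.hstack([t["frame"][180:300,160:460],S[170:390:,240:400][:120]*0][:1])[...,::-1]) if 0 else None
im=cv2.resize(S[150:400,230:430],None,fx=2.2,fy=2.2,interpolation=cv2.INTER_CUBIC)[...,::-1]
cv2.imwrite("pics/b.png",im)
E
```

```text
1.2 [474.81174018 413.91580542 180.26156386] [ 1.79986443e+02 -4.78424416e-02 -1.79921021e+02] [ 3.63962648e+01  1.43741092e+01  8.48577448e+01  3.97700547e-02
  8.07986682e+01 -5.36890785e+01] [ 0.3789307  -0.39157222  0.44827697]
[414 197] [600. -99.  34.] [589. -90.  71.]
[320 213] [579. 125.  34.] [569. 126.  71.]
[328 265] [456. 117.  34.] [450. 119.  71.]
[421 251] [470. -99.  34.] [463. -90.  71.]
[424 242] [ 490. -108.   34.] [ 483. -100.   71.]
```

View pics/b.png

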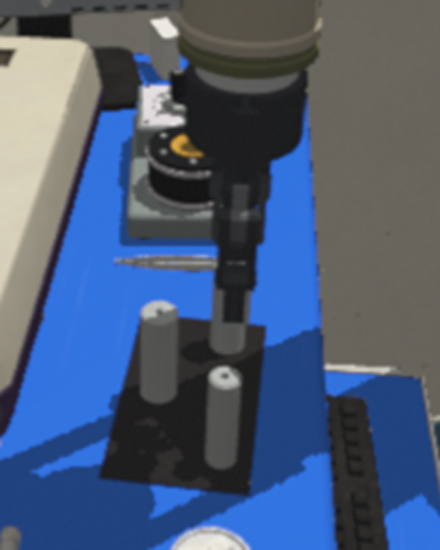

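The fingers are over the thin pin (crop px ≈ (225,380)) and clear of the blanks. Descending to grip it.

Emit:
{"op": "servo_tool", "data": {
  "fingers": [0.07,0.07,0.07,0.07,0.02,0.02,0.02,0.02,0.02,0.02],
  "linear": [
    [-0.001,0,0.04],
    [-0.001,0,0.08],
    [-0.001,0,0.102],
    [-0.001,0,0.102],
    [-0.001,0,0.102],
    [-0.001,0,0.102],
    [-0.001,0,0.102],
    [-0.001,0,0.102],
    [-0.001,0,0.102],
    [-0.001,0,0.102]
  ],
  "rotation": [
    [0,0,0],
    [0,0,0],
    [0,0,0],
    [0,0,0],
    [0,0,0],
    [0,0,0],
    [0,0,0],
    [0,0,0],
    [0,0,0],
    [0,0,0]
  ],
  "force": 60
}}

```text
time: 2.3
tool_pos: [477.9, 414.4, 81.1]
tcp_rot: [179.9, 0.2, -179.9]
ft_force: [-0.4, -0.2, 7.0]
finger_gap: 21.9
grip_force: 58.9
```

```bash
python3 - <<'E'
from m import *
o=r.sense();print(o["time"],o["tool_pos"],o["tcp_rot"],o["ft_force"],o["wrist_torque"],o["finger_gap"])
t,s=snap("top"),snap("side")
z=lambda a,k:cv2.resize(a,None,fx=k,fy=k,interpolation=cv2.INTER_CUBIC)
A=z(t["frame"][215:295,160:280],3.3);B=z(s["frame"][240:380,280:380],4)
im=np.zeros((600,800,3),np.uint8);im[:A.shape[0],:A.shape[1]]=A;im[:B.shape[0],400:400+B.shape[1]]=B
cv2.imwrite("pics/c.png",im[...,::-1])
E
```

```text
2.3 [477.90343904 414.43842759  81.05383765] [ 1.79859875e+02  1.79659858e-01 -1.79922479e+02] [-0.42706222 -0.22778547  6.96770277] [-0.07506135  0.2359083   0.03942589] 21.903014324968023
```

View pics/c.png

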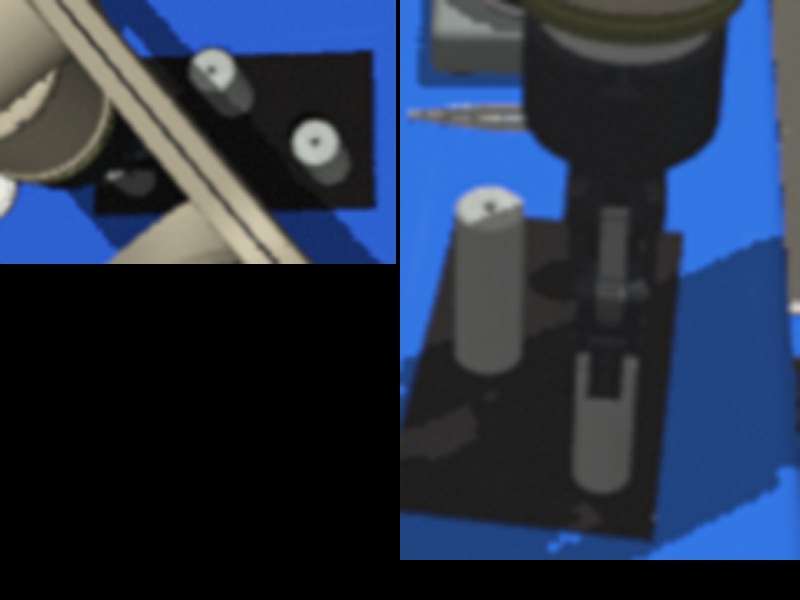

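The side picture shows the finger centred on the thin pin (crop px ≈ (603,370)), with its tip well above mid-height, so the grip is good. Lifting.

Emit:
{"op": "servo_tool", "data": {
  "fingers": [0.02,0.02,0.02,0.02,0.02,0.02],
  "linear": [
    [0,0,-0.02],
    [0,0,-0.05],
    [0,0,-0.09],
    [0,0,-0.12],
    [0,0,-0.12],
    [0,0,-0.12]
  ],
  "rotation": [
    [0,0,0],
    [0,0,0],
    [0,0,0],
    [0,0,0],
    [0,0,0],
    [0,0,0]
  ]
}}

```text
time: 3.0
tool_pos: [477.1, 413.7, 199.3]
tcp_rot: [179.9, 0.1, -179.9]
ft_force: [0.3, -0.1, -3.0]
finger_gap: 22.0
grip_force: 59.3
```

Emit:
{"op": "servo_tool", "data": {
  "fingers": [0.02,0.02,0.02,0.02,0.02,0.02,0.02,0.02,0.02,0.02],
  "linear": [
    [-0.005,-0.04,0],
    [-0.011,-0.085,0],
    [-0.017,-0.13,0],
    [-0.023,-0.175,0],
    [-0.028,-0.22,0],
    [-0.034,-0.265,0],
    [-0.039,-0.305,0],
    [-0.044,-0.345,0],
    [-0.044,-0.345,0],
    [-0.044,-0.345,0]
  ],
  "rotation": [
    [0,0,0],
    [0,0,0],
    [0,0,0],
    [0,0,0],
    [0,0,0],
    [0,0,0],
    [0,0,0],
    [0,0,0],
    [0,0,0],
    [0,0,0]
  ]
}}

```text
time: 4.0
tool_pos: [520.0, 67.6, 196.2]
tcp_rot: [180.0, -0.2, 179.9]
ft_force: [-0.7, 0.8, -3.9]
finger_gap: 21.8
grip_force: 59.9
```

```bash
python3 - <<'E'
from m import *
o=r.sense();print(o["time"],o["tool_pos"],o["tcp_rot"],o["ft_force"],o["finger_gap"])
t,s=snap("top"),snap("side")
for z in (40,80,121): print(z,proj(s,(521.3,68.8,z)))
z=lambda a,k:cv2.resize(a,None,fx=k,fy=k,interpolation=cv2.INTER_CUBIC)
A=z(t["frame"][185:285,300:440],3);B=z(s["frame"][130:270,265:375],4)
im=np.zeros((600,900,3),np.uint8)[:, :800];im[:A.shape[0],:345]=A[:,:345];im[:B.shape[0],350:350+B.shape[1]]=B
cv2.imwrite("pics/d.png",im[...,::-1])
E
```

```text
4.0 [519.97721317  67.56692778 196.15109259] [179.98853086  -0.20064633 179.93493661] [-0.70254648  0.75640584 -3.88483528] 21.75327285603619
40 (np.float64(316.31339653899585), np.float64(232.4992519850315))
80 (np.float64(316.78725697775377), np.float64(217.2367337645054))
121 (np.float64(317.29201497348186), np.float64(200.97563966878926))
```

View pics/d.png

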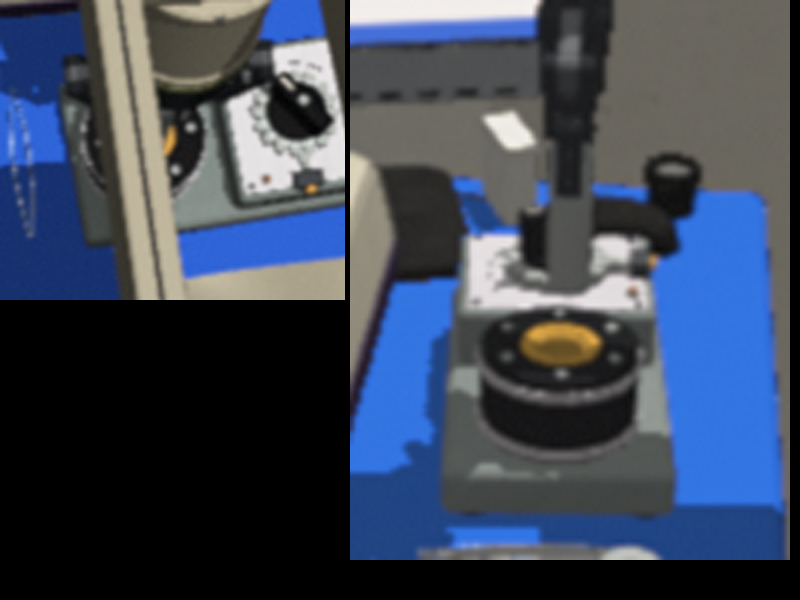

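The pin hangs over the coil. In the side crop its foot is at px (568,290) and the bush at (561,343), so it sits slightly toward the robot. I'll take the exact columns.

```bash
python3 - <<'E'
from m import *
o=r.sense();print(o["tool_pos"])
s=snap("side");f=cv2.cvtColor(s["frame"],cv2.COLOR_RGB2GRAY).astype(int)
for y in range(186,206,2): print(y,f[y,305:335])
print(f[190:212,319])
p=o["tool_pos"]
for z in(118,130): print(z,proj(s,(p[0],p[1],z)),proj(s,(p[0]+10,p[1],z)))
E
```

```text
[520.19951287  69.1440768  196.81720015]
186 [93 77 47 24 21 22 23 22 36 62 80 84 83 83 82 82 82 81 81 76 58 37 31 32
 33 32 31 33 32 33]
188 [148 125  77  34  22  24  19  22  35  62  79  84  84  83  83  83  82  81
  81  75  52  54  80  90  92  95  93  77  64  45]
190 [222 183 112  47  20  19  23  24  36  62  79  84  84  83  83  83  82  81
  79  86 126 182 212 219 220 220 220 217 203 160]
192 [175 147  91  38  20  21  22  20  36  65  80  84  84  83  83  83  82  81
  79  76 106 164 186 208 219 221 222 223 221 197]
194 [171 172 122  59  24  22  23  26  44  73  83  85  84  83  84  82  82  81
  80  77 111 171 182 182 188 192 196 205 204 168]
196 [108 104 101  86  69  52  38  30  42  71  82  84  84  83  84  83  81  80
  79 104 160 180 171 150 123 104  99 108 114  97]
198 [ 90  89  93 117 155 169 169 160 129  97  84  84  84  83  83  83  81  81
  79  90 120 133 128 116 130 143 147 150 146 118]
200 [111  98  92  90  97 101 101 104 115  99  85  83  83  83  83  83  81  80
  78  77  85  96 138 192 220 222 222 223 222 214]
202 [214 206 175 150 141 140 137 116  96  87  87  85  82  81  81  80  83  96
 113 147 194 213 221 222 221 221 221 221 213 170]
204 [223 223 223 223 224 225 224 219 214 213 212 211 207 193 185 189 203 214
 220 222 223 223 222 222 222 222 222 222 217 190]
[ 83  82  83  82  84  83  84  83  83  83  83  82  81 115 185 209 151  82
  52  38  75 135]
118 (np.float64(317.7463414833191), np.float64(202.28756197260017)) (np.float64(313.190494466943), np.float64(202.0471480745934))
130 (np.float64(317.900374759589), np.float64(197.4181798586395)) (np.float64(313.31776461396834), np.float64(197.17845758372883))
```

Emit:
{"op": "servo_tool", "data": {
  "fingers": [0.02,0.02,0.02,0.02,0.02,0.02,0.02,0.02],
  "linear": [
    [-0.0033,0,0.0],
    [-0.0033,0,0.0],
    [-0.0033,0,0.015],
    [-0.0033,0,0.03],
    [-0.0033,0,0.036],
    [-0.0033,0,0.042],
    [-0.0033,0,0.046],
    [-0.0033,0,0.046]
  ],
  "rotation": [
    [0,0,0],
    [0,0,0],
    [0,0,0],
    [0,0,0],
    [0,0,0],
    [0,0,0],
    [0,0,0],
    [0,0,0]
  ]
}}

```text
time: 4.95
tool_pos: [524.0, 68.8, 151.5]
tcp_rot: [180.0, -0.1, -179.9]
ft_force: [0.0, 2.9, -3.4]
finger_gap: 21.9
grip_force: 59.8
```

Emit:
{"op": "servo_tool", "data": {
  "fingers": [0.02,0.02,0.02,0.02,0.02],
  "linear": [
    [0,0.001,0.0],
    [0,0.001,0.005],
    [0,0.001,0.01],
    [0,0.001,0.015],
    [0,0.001,0.015]
  ],
  "rotation": [
    [0,0,0],
    [0,0,0],
    [0,0,0],
    [0,0,0],
    [0,0,0]
  ]
}}

```text
time: 5.45
tool_pos: [523.8, 69.2, 136.1]
tcp_rot: [-180.0, -0.1, -179.9]
ft_force: [0.3, -0.1, -2.9]
finger_gap: 22.6
grip_force: 60.0
```

Emit:
{"op": "servo_tool", "data": {
  "fingers": [0.02,0.02,0.02,0.02,0.02,0.02,0.02,0.02],
  "linear": [
    [0,0,0.006],
    [0,0,0.012],
    [0,0,0.016],
    [0,0,0.019],
    [0,0,0.022],
    [0,0,0.024],
    [0,0,0.025],
    [0,0,0.025]
  ],
  "rotation": [
    [0,0,0],
    [0,0,0],
    [0,0,0],
    [0,0,0],
    [0,0,0],
    [0,0,0],
    [0,0,0],
    [0,0,0]
  ]
}}

```text
time: 6.25
tool_pos: [524.7, 69.5, 113.1]
tcp_rot: [-180.0, 0.0, -179.9]
ft_force: [-2.8, 0.4, 3.7]
finger_gap: 22.0
grip_force: 60.6
```

Emit:
{"op": "servo_tool", "data": {
  "fingers": [0.05,0.05,0.05,0.05,0.05,0.05,0.05,0.05,0.05],
  "linear": [
    [0,0,0],
    [0,0,0],
    [0,0,0],
    [0,0,0],
    [0,0,0],
    [0,0,-0.03],
    [0,0,-0.07],
    [0,0,-0.09],
    [0,0,-0.09]
  ],
  "rotation": [
    [0,0,0],
    [0,0,0],
    [0,0,0],
    [0,0,0],
    [0,0,0],
    [0,0,0],
    [0,0,0],
    [0,0,0],
    [0,0,0]
  ]
}}

```text
time: 7.15
tool_pos: [526.8, 69.6, 206.7]
tcp_rot: [180.0, 0.4, -179.9]
ft_force: [0.8, -0.4, 0.6]
finger_gap: 50.3
grip_force: 0.0
```

```bash
python3 - <<'E'
from m import *
o=r.sense();print(o["time"],o["tool_pos"],o["tcp_rot"],o["ft_force"],o["finger_gap"],o["joint_pos"])
t,s=snap("top"),snap("side")
bx,by=523,69
for z in (35,85,120): print(z,proj(s,(bx,by,z)))
z=lambda a,k:cv2.resize(a,None,fx=k,fy=k,interpolation=cv2.INTER_CUBIC)
A=z(t["frame"][185:285,300:440],3);B=z(s["frame"][130:270,265:375],4)
im=np.zeros((600,900,3),np.uint8)[:, :800];im[:A.shape[0],:345]=A[:,75:];im[:B.shape[0],350:350+B.shape[1]]=B
cv2.imwrite("pics/e.png",im[...,::-1])
for n,q,b in(("top",t,(380,420,200,240)),("side",s,(295,345,172,202))):
    a=q["frame"][b[2]:b[3],b[0]:b[1]].astype(int)
    for c,k,w in blobs(a.max(2)<60,(b[0],b[2])): print(n,c,k,w,plane(q,*c,105).round(1))
E
```

```text
7.15 [526.79154349  69.60044626 206.71569784] [ 179.98743874    0.41748602 -179.91356553] [ 0.76405825 -0.39725377  0.60465784] 50.33550276010515 [ 1.99800308e+00 -2.16909220e+00  9.97881203e+01 -1.38528249e-03
  8.19632992e+01 -8.80882885e+01]
35 (np.float64(315.5054164842848), np.float64(234.37146069150447))
85 (np.float64(316.079845213065), np.float64(215.29084952071437))
120 (np.float64(316.4985128860231), np.float64(201.38182831494962))
top [384.67 205.34] 100 [12 12] [565.2 -15.7 105. ]
top [416.59016393 213.52459016] 183 [ 9 40] [540.9 -83.4 105. ]
top [398.29347826 222.        ] 276 [21 19] [525.3 -41.  105. ]
side [316.05128205 174.30769231] 39 [7 6] [ 534.5 -103.4  105. ]
side [325.83539095 186.22222222] 486 [38 26] [507.  -38.8 105. ]
side [337. 197.] 9 [3 3] [478.9  14.1 105. ]
```

View pics/e.png

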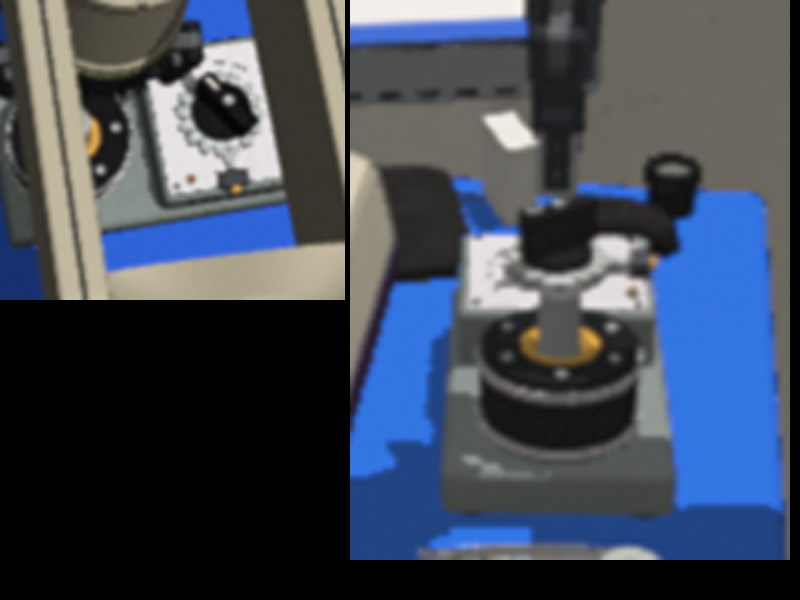

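The pin stands upright in the bore, its top at side crop px (560,285), i.e. row ≈ 201, which matches 120 mm. In the top crop the knob bar runs from about (255,122) to (205,78), with a screw at (229,100). I'll measure the dial's axis and bar direction.

```bash
python3 - <<'E'
from m import *
t=snap("top");f=t["frame"].astype(int)
g=f[205:235,385:417].sum(2)//3
for i,row in enumerate(g): print(205+i,' '.join(f"{v:3d}" for v in row))
a=f[205:235,385:417]; mm=(a.max(2)<45)
for c,k,w in blobs(mm,(385,205)): print(c,k,w)
for p in((392,210),(401.3,218.3),(410,226),(398.3,222)): print(p,plane(t,*p,116).round(1),plane(t,*p,86).round(1))
E
```

```text
205  34  18  22  29  35  32  30  96 198 228 225 192 171 165 179 214 224 222 218 224 229 229 228 230 221 148  72  51  51  51  50  49
206  42  21  17  20  23  21  28  90 183 223 226 203 190 185 194 220 222 199 182 187 213 220 227 230 222 163  83  51  49  51  52  52
207  48  20  14  14  21  50  99 153 207 226 231 228 221 219 223 229 223 205 199 174 181 182 214 229 223 172  90  50  48  50  54  50
208  30  17  13  24  61 129 192 215 213 198 208 212 201 207 218 224 219 217 221 217 209 183 212 228 227 193 110  56  48  49  51  51
209  17  13  16  45 120 195 216 199 149 105 106 134 166 185 194 197 183 195 208 218 225 221 225 229 230 214 130  59  49  50  50  50
210  14  21  40  74 131 188 172 124  95  97  68  66 127 173 185 176 168 181 188 200 221 228 229 229 230 221 150  71  50  50  50  51
211  30  54  82 100 116 125  92  63 111 165 142  79  82 146 176 169 174 190 193 197 218 225 226 226 229 222 163  84  51  53  51  52
212  76  98 106 103  94  70  39  29  72 140 177 144  83  74  90  94 124 173 195 200 216 213 205 211 223 222 171  91  50  51  51  50
213 146 129 105  95  83  50  20  14  31  76 
[... 2446 characters left out ...]
7 227 221 173  91
232 228 213 162 138 152 145 131 167 197 207 204 182 168 167 159 156 178 208 223 197 152 165 175 184 211 225 228 227 226 224 193 109
233 228 223 188 163 166 153 130 165 190 196 194 184 199 210 201 186 184 202 205 187 156 137 149 172 212 226 227 227 226 228 212 130
234 227 229 223 217 219 205 155 156 177 181 173 158 180 196 190 168 155 178 189 189 192 178 196 212 224 227 226 226 226 227 217 147
[387.20689655 207.06896552] 29 [7 7]
[398.41338583 222.00787402] 254 [20 19]
(392, 210) [550.4 -28.5 116. ] [558.4 -34.   86. ]
(401.3, 218.3) [530.2 -46.4 116. ] [537.7 -52.4  86. ]
(410, 226) [511.7 -63.1 116. ] [518.6 -69.6  86. ]
(398.3, 222) [522.6 -38.9 116. ] [529.9 -44.7  86. ]
```

Emit:
{"op": "servo_tool", "data": {
  "fingers": [0.05,0.05,0.05,0.05,0.05,0.05,0.05,0.05],
  "linear": [
    [-0.005,-0.04,0],
    [-0.005,-0.08,0],
    [-0.005,-0.115,0.0],
    [-0.005,-0.115,0.04],
    [-0.005,-0.115,0.04],
    [-0.005,-0.115,0.04],
    [-0.005,-0.115,0.04],
    [-0.005,-0.115,0.04]
  ],
  "rotation": [
    [0,0,-8],
    [0,0,-16],
    [0,0,-24],
    [0,0,-32],
    [0,0,-39],
    [0,0,-39],
    [0,0,-39],
    [0,0,-39]
  ]
}}

```text
time: 8.1
tool_pos: [529.9, -45.3, 162.6]
tcp_rot: [-180.0, 0.0, -141.1]
ft_force: [0.2, -0.1, -0.5]
finger_gap: 49.9
grip_force: 0.0
```

```bash
python3 - <<'E'
from m import *
o=r.sense();print(o["time"],o["tool_pos"],o["tcp_rot"],o["ft_force"],o["joint_pos"])
R=cv2.Rodrigues(np.zeros(3))[0]
a=np.radians(o["tcp_rot"][2]);x=np.array([np.cos(a),np.sin(a)]);y=np.array([np.sin(a),-np.cos(a)])
d=np.array([530.7,-45.2])-o["tool_pos"][:2];print("tool shift",d@x,d@y)
s=snap("side")
cv2.imwrite("pics/f.png",cv2.resize(s["frame"][110:260,260:380],None,fx=4,fy=4,interpolation=cv2.INTER_CUBIC)[...,::-1])
E
```

```text
8.1 [529.89058381 -45.30686123 162.64872939] [-1.79966925e+02  2.49059446e-02 -1.41053083e+02] [ 0.2054219  -0.1346229  -0.49731987] [-1.04098684e+01  2.72922010e-01  1.02099873e+02 -2.70868725e-03
  7.75858852e+01 -1.39356197e+02]
tool shift -0.6966791687120347 -0.4256900608306543
```

View pics/f.png

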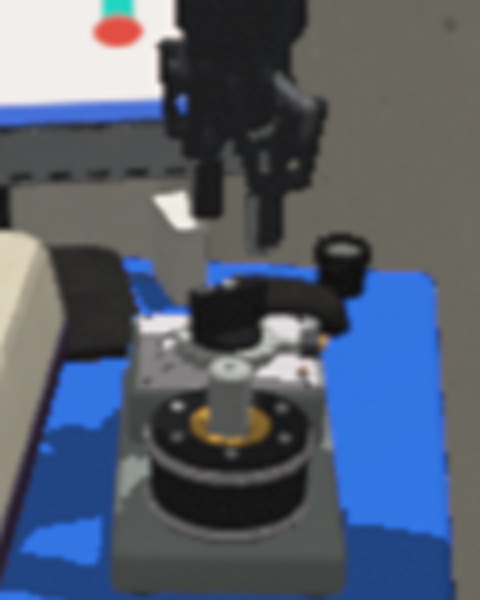

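The open fingers straddle the knob from above (crop px ≈ (235,240) over (230,310)), and the pin stands in the bore. Descending and pinching the bar.

Emit:
{"op": "servo_tool", "data": {
  "fingers": [0.05,0.05,0.05,0.05,0.01,0.01,0.01,0.01,0.01,0.01],
  "linear": [
    [-0.0005,0,0.02],
    [-0.0005,0,0.04],
    [-0.0005,0,0.052],
    [-0.0005,0,0.053],
    [-0.0005,0,0.053],
    [-0.0005,0,0.053],
    [-0.0005,0,0.053],
    [-0.0005,0,0.053],
    [-0.0005,0,0.053],
    [-0.0005,0,0.053]
  ],
  "rotation": [
    [0,0,0],
    [0,0,0],
    [0,0,0],
    [0,0,0],
    [0,0,0],
    [0,0,0],
    [0,0,0],
    [0,0,0],
    [0,0,0],
    [0,0,0]
  ],
  "force": 60
}}

```text
time: 9.15
tool_pos: [530.4, -44.8, 110.8]
tcp_rot: [-180.0, 0.1, -140.9]
ft_force: [-4.0, 4.0, 5.1]
finger_gap: 13.1
grip_force: 59.0
```

Emit:
{"op": "servo_tool", "data": {
  "fingers": [0.01,0.01,0.01,0.01,0.01,0.01,0.01,0.01],
  "linear": [
    [0,0.001,-0.001],
    [0,0.0015,-0.001],
    [0,0.0015,-0.001],
    [0,0.0015,-0.001],
    [0,0.0015,-0.001],
    [0,0.0015,-0.001],
    [0,0.0015,-0.001],
    [0,0.0015,-0.001]
  ],
  "rotation": [
    [0,0,0],
    [0,0,6],
    [0,0,12],
    [0,0,18],
    [0,0,24],
    [0,0,30],
    [0,0,34],
    [0,0,34]
  ]
}}

```text
time: 9.95
tool_pos: [529.8, -43.7, 110.9]
tcp_rot: [180.0, 0.1, -175.0]
ft_force: [4.1, 3.4, -2.6]
finger_gap: 13.0
grip_force: 59.9
```

```bash
python3 -c "
from h import *
o=r.sense();print(o['tool_pos'],o['tcp_rot'],o['ft_force'],o['wrist_torque'],o['finger_gap'])"
```

```text
[529.8043814  -43.71047474 110.86339071] [ 1.79992893e+02  1.15030960e-01 -1.74962891e+02] [ 4.10199982  3.40845022 -2.59042294] [ 0.35518951 -0.66446558  0.07255611] 13.028293192675143
```

Emit:
{"op": "servo_tool", "data": {
  "fingers": [0.01,0.01,0.01,0.01,0.01,0.01,0.01,0.01],
  "linear": [
    [-0.001,0.001,0],
    [-0.001,0.001,0],
    [-0.001,0.001,0],
    [-0.001,0.001,0],
    [-0.001,0.001,0],
    [-0.001,0.001,0],
    [-0.001,0.001,0],
    [-0.001,0.001,0]
  ],
  "rotation": [
    [0,0,6],
    [0,0,12],
    [0,0,18],
    [0,0,24],
    [0,0,30],
    [0,0,34],
    [0,0,34],
    [0,0,34]
  ]
}}

```text
time: 10.75
tool_pos: [530.1, -42.6, 110.8]
tcp_rot: [180.0, 0.0, 151.3]
ft_force: [-0.4, 5.1, 3.4]
finger_gap: 13.0
grip_force: 60.6
```

```bash
python3 - <<'E'
from m import *
o=r.sense();print(o['time'],o['tool_pos'],o['tcp_rot'],o['ft_force'],o['wrist_torque'],o['finger_gap'])
t,s=snap("top"),snap("side")
z=lambda a,k:cv2.resize(a,None,fx=k,fy=k,interpolation=cv2.INTER_CUBIC)
A=z(t["frame"][190:250,375:435],6);B=z(s["frame"][140:260,280:370],4.8)
im=np.zeros((600,800,3),np.uint8);im[:360,:360]=A;im[:B.shape[0],365:365+B.shape[1]]=B
cv2.imwrite("pics/g.png",im[...,::-1])
E
```

```text
10.75 [530.09759941 -42.60744679 110.83532261] [1.79967472e+02 1.35620264e-02 1.51293072e+02] [-0.37435553  5.13293649  3.42927131] [0.62826109 0.20657879 0.12659076] 13.023535649344232
```

View pics/g.png

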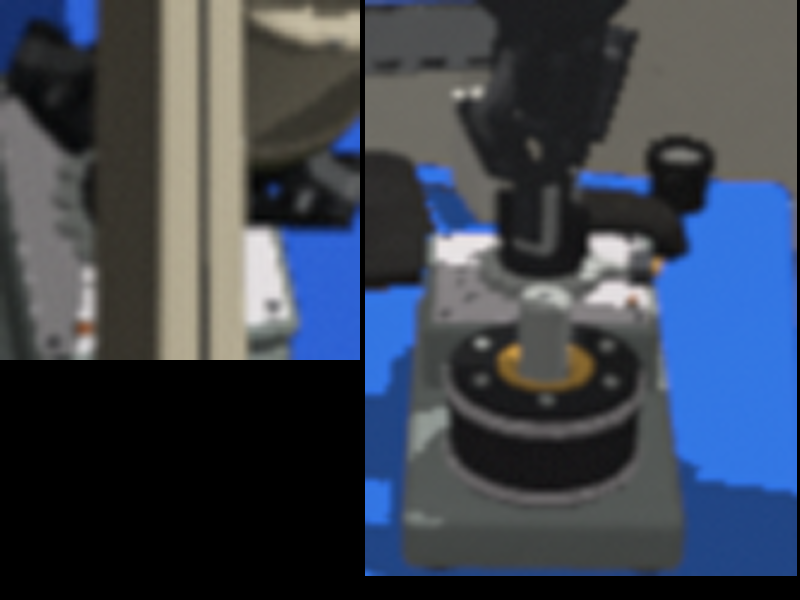

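The dial's bar is still pinched, turned 67.8° by the arm; the pin is upright in the bore (crop px (545,330)). I'll add a degree to take up any lag and check the torque.

Emit:
{"op": "servo_tool", "data": {
  "fingers": [0.01,0.01,0.01,0.01,0.01],
  "linear": [
    [0,0,0],
    [0,0,0],
    [0,0,0],
    [0,0,0],
    [0,0,0]
  ],
  "rotation": [
    [0,0,1],
    [0,0,1],
    [0,0,1],
    [0,0,1],
    [0,0,1]
  ]
}}

```text
time: 11.35
tool_pos: [530.1, -42.6, 110.8]
tcp_rot: [180.0, 0.0, 150.2]
ft_force: [-1.0, 4.4, 4.3]
finger_gap: 12.9
grip_force: 61.0
```

```bash
python3 -c "
from h import *
o=r.sense();print(o['time'],o['tool_pos'],o['tcp_rot'],o['ft_force'],o['wrist_torque'],o['finger_gap'],o['grip_force'])"
```

```text
11.35 [530.12424001 -42.61407393 110.81971682] [1.79968422e+02 1.23410634e-02 1.50208694e+02] [-0.97315555  4.42183458  4.26079086] [0.81384852 0.20675026 0.28275573] 12.869743333917167 60.99711835384369
```

Emit:
{"op": "servo_tool", "data": {
  "fingers": [0.01,0.01,0.01,0.01,0.01],
  "linear": [
    [0,0,0],
    [0,0,0],
    [0,0,0],
    [0,0,0],
    [0,0,0]
  ],
  "rotation": [
    [0,0,-0.5],
    [0,0,-0.5],
    [0,0,-0.5],
    [0,0,-0.5],
    [0,0,-0.5]
  ]
}}

```text
time: 11.85
tool_pos: [530.1, -42.6, 110.8]
tcp_rot: [180.0, 0.0, 150.7]
ft_force: [-1.1, 4.3, 4.8]
finger_gap: 12.8
grip_force: 61.0
```

```bash
python3 -c "
from h import *
o=r.sense();print(o['time'],o['tcp_rot'],o['ft_force'],o['wrist_torque'],o['grip_force'])
print(r.hand_in())"
```

```text
11.85 [1.79962976e+02 1.20271241e-02 1.50701685e+02] [-1.14020088  4.31597235  4.79208347] [0.7719806  0.30978937 0.19355479] 61.0225510597229
the job is handed in; nothing more can be done
None
```

The job is handed in at about 12 s: the finished pin stands on the bore floor, released, and the gripper holds the dial at the third step by arm angle (about 68.4° clockwise) and wrist torque (about 0.19 N m), though the dial's own mark was hidden from both cameras.

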